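# Hold a sample stem centred in the ring-coil reader

## Robot

A 7-joint arm with a two-finger parallel gripper is mounted at the origin on the work surface; the furniture and walls round the work are solid. World frame = base frame: x ahead of the robot, y to its left, z up, the work surface at z = 0. Lengths are in mm, angles in rad, forces in N, time in s.
With the tool pointing down it reaches from about 350 to 900 mm from the base axis. Payload 8.1 kg.
Tool frame: the origin (TCP) lies on the centre line of the jaws, within the pads' length; the fingertips stand 22 mm ahead of it and the grasp point (between the pads) lies 3 mm ahead of it; z points along the fingers, y is the direction in which the jaws open and shut (so a half turn about z gives the same grasp; the last joint's range is limited). The gripper opens to 85 mm and grips with 20 to 120 N. Pads are 22 mm wide; open, the fingers measure 114 mm over their backs; the gripper's body (76 mm by 85 mm) begins 54 mm behind the grasp point. The pads swing forward as they close: fully open they stand 13 mm farther back than shut.
Start: joints at [-0.103, 0.434, 0.025, 1.573, -0.012, 1.134, -0.075], TCP at [625.012, -0.027, 253.323] pointing down, gripper open.
Joint ranges: [-2.62, 2.62], [-0.44, 2.09], [-1.27, 1.32], [0.08, 2.57], [-1.32, 4.46], [0.12, 2], [-2.74, 2.74]. Speed limits (rad/s): [2.22, 2.22, 3.01, 3.01, 3.14, 3.14, 3.14].

## Interface

Orientations are given as a 3x3 rotation matrix whose columns are the frame's x, y, z axes.
In Python, from plant import r, solve_ik, snapshot, workorder, sensors gives the robot as it stands. Calls block until the motion is done:
- r.move_to(position, orientation): joint-space move of the TCP to a pose.
- r.move_linear(position, ori=None, rate=150, stop_force=None): straight line of the TCP; ori=None keeps the orientation; rate is the mean speed in mm/s. With stop_force (N) it stops when the force on the tool has changed by that much, and returns True; else False.
- r.move_joints(angles): joint-space move.
- r.open_gripper() and r.clamp(grip_force=None): open the fingers fully, or close them until they stop; grip_force is the grip in N (None keeps the last).
- r.pause(seconds).
- solve_ik(position, orientation): joint angles nearest the present ones, or None.
- snapshot(name): name is "scene" or "side" or "wrist"; returns a dict with "frame" (480x640x3 uint8, red, green, blue), "fx", "fy", "cx", "cy" (pixels), "pose" (4x4, takes a point from camera to world coordinates). Camera axes: x right, y up, looking along -z (the intrinsics and any distortion apply to the point x, -y, -z); pixel columns grow to the right and rows downward; lengths in mm; the calibration is good to about 2 mm. A picture is of the moment at which its call begins. There is no depth.
A pose or a line that the arm cannot do raises r.IKError and nothing moves.
- workorder.sign_off(): hands the job in, once; it reports no verdict.
Readings, each from a call of its own:
- sensors.read_t(): time.
- sensors.read_qpos(): joint angles.
- sensors.read_joint_vel(): joint speeds.
- sensors.read_joint_efforts(): joint torques, N m.
- sensors.read_ee_pos(): TCP position.
- sensors.read_tool_rot(): TCP orientation.
- sensors.read_force(): force on the tool from outside, world axes, zero at the start.
- sensors.read_torque(): the same for the moment, N m.
- sensors.read_finger_gap(): finger opening in mm.
Only numpy, scipy, OpenCV 4.12 (cv2) and the standard library are available. Lean on these libraries where they do the work, as an engineer would, in place of code of your own. Each camera call takes 0.05 s, during which the arm holds its last target. There are 200 camera calls.

## Task

Take the sample stem gently by its orange handle (no finger may squeeze it with more than 25 N), lift it out of the grey stand and lower it upright through the blue-ringed hole of the white reader until the red band on its rod is level with the top of the blue ring. Hold it there, still and centred, for three seconds for the reading and finish while still holding it: do not let go. Nothing, neither the stem nor the gripper, may touch the reader or the walls of its hole at any time, and the other things on the bench stay where they are.

Things in the scene. Friction and masses are not known exactly. Their poses are not given: they have to be found in the camera images.
- stem_handle (a point): Centre of the orange handle of the sample stem: a square post 26 x 26 mm, 60 mm tall, faces square to this point's x and y; z up the stem. Below it a black flange (34 mm across, its underside 35 mm below this point) and the 10 mm rod, which ends 120 mm below this point. The handle takes at most 25 N from each finger; 10 N holds it well.
- stem: The same sample stem, loose, 150 mm long, 55 to 115 g; origin at the lower tip of its steel rod, z up the stem. At the start it stands upright in the stand, its rod in the hole and its flange resting on the top plate.
- stem_band (a point): Middle of the red band (8 mm wide) on the stem's rod, on the rod's axis: 60 mm above the tip, 60 mm below the centre of the handle.
- stem_tip (a point): Lower end of the stem's rod, on its axis.
- stand: Grey stand, fixed to the bench: base plate 80 x 90 mm, two posts, top plate 60 x 90 mm (10 mm thick, its top 100 mm above the bench) with an upright 16 mm through hole in its middle. Origin on the bench under the hole. The stem must rise more than 85 mm to clear it. It may stand left or right of the reader.
- reader: White ring-coil reader, fixed; origin on the bench under its hole. White head 76 x 70 mm, from 80 to 110 mm above the bench, with an upright 24 mm through hole; a blue ring (36 mm outside, 24 mm inside, 3 mm high) round it on top. Housing 104 mm tall, 44 to 100 mm from the hole along +x. Below the hole it is free down to the base plate (top 10 mm above the bench).
- ring_mouth (a point): Centre of the hole in the plane of the blue ring's top, 113 mm above the bench; z up along the hole's axis.
- bottle_amber: Amber reagent bottle with white cap, 60 mm across, 135 mm tall, loose, at the back of the bench; origin under its centre. Leave alone.
- bottle_white: White reagent bottle with white cap, 68 mm across, 155 mm tall, loose, at the back; origin under its centre. Leave alone.
- bottle_red: Small white bottle with red cap, 45 mm across, 88 mm tall, loose, at the back; origin under its centre. Leave alone.
- pipette: Pipette, 45 x 246 x 32 mm, lying loose on the right; origin under its centre. Leave alone.
- tape: Tape roll, 100 mm across, 25 mm high, lying loose on the left in front; origin under its centre. Leave alone.
Not all that is in view belongs to the job. What is shaped like the stem but purple, turquoise or yellow is not meant.

How it is judged (in metres and radians):
On the way, in this order (a step that is already met when the one before it is completed fails the run):
1. the stem is lifted clear of the stand (height (world z) of stem_tip above 0.105 m and contact force between the fingers and stem above 0.5 N), for 0.1 s.
2. the tip of the stem is inside the reader's hole (horizontal distance between stem_tip and ring_mouth below 0.007 m and z of stem_tip in the frame of ring_mouth below -0.008 m), for 0.1 s.
3. the stem is held still in the hole for three seconds, centred, the red band level with the top of the blue ring (horizontal distance between each of stem_tip, stem_band and ring_mouth below 0.004 m and z of stem_band in the frame of ring_mouth between -0.006 and 0.006 m and linear speed of stem below 0.02 m/s and contact force between the fingers and stem above 1 N and contact force between stem and reader below 0.2 N), for 2.8 s.
At the end, for the whole second after the job is handed in: The fingers still hold the stem, still (under 20 mm/s) and without touching the reader; the rod's tip and red band both lie within 4 mm of the hole's axis, and the middle of the band within 6 mm of the height of the blue ring's top (all of step 3); the arm keeps its last pose, push and grip.
It fails at once if anything touches the reader (contact force between anything else and reader above 0.3 N).
It fails at once if the stem's handle is squeezed with more than 25 N by each finger (50 N in all) (contact force between the fingers and stem above 50 N).
It fails at once if another thing on the bench is moved by more than 20 mm (distance of any of bottle_amber, bottle_white, bottle_red, pipette, tape from where it was at the start of the episode above 0.02 m).
It also fails if it takes over 58 s, if anything falls off the work surface, if the arm or the gripper's body presses on something with over 40 N, if the wrist force passes 120 N, or if a joint passes its speed limit or range.

## Working session

There is one attempt and no reset: what is moved stays moved. The work goes in short steps, each a Python script; the robot and the scene stay as the last script left them, time stands still between calls to the robot, and variables do not carry over. Pictures are saved under pics/ and viewed, about 8 in all and at most 12, crops included, and the job is handed in when it is done.

```bash
mkdir -p pics; ls; python3 - <<'E'
from plant import *
import cv2,numpy as np
for n in("scene","side","wrist"):
    s=snapshot(n);cv2.imwrite(f"pics/{n}0.png",s["frame"][:,:,::-1]);np.savez(f"{n}0.npz",**s)
    print(n,{k:v for k,v in s.items() if k not in("frame","pose")},np.round(s["pose"],3).tolist())
print(sensors.read_t(),sensors.read_tool_rot())
E
```

```text
pics
scene {'fx': 441.2886584897051, 'fy': 441.2886584897051, 'cx': 322.91743650899195, 'cy': 239.57099498201686} [[0.87, 0.22, -0.441, 68.823], [-0.493, 0.392, -0.777, -818.853], [0.002, 0.893, 0.449, 589.356], [0.0, 0.0, 0.0, 1.0]]
side {'fx': 593.5557119064689, 'fy': 593.5557119064689, 'cx': 313.5135700466816, 'cy': 236.24265908597772} [[-0.834, 0.275, -0.479, -206.253], [-0.552, -0.414, 0.724, 1131.824], [0.001, 0.868, 0.497, 876.514], [0.0, 0.0, 0.0, 1.0]]
wrist {'fx': 400.7418488417761, 'fy': 400.7418488417761, 'cx': 315.9176321481017, 'cy': 238.54258856756115} [[1.0, 0.001, 0.001, 625.317], [-0.001, 0.963, 0.268, 67.828], [-0.0, -0.268, 0.963, 373.719], [0.0, 0.0, 0.0, 1.0]]
0.15 [[ 9.51069039e-05  9.99999307e-01 -1.17316052e-03]
 [ 9.99999989e-01 -9.52389955e-05 -1.12539307e-04]
 [-1.12650960e-04 -1.17314980e-03 -9.99999306e-01]]
```

View pics/scene0.png

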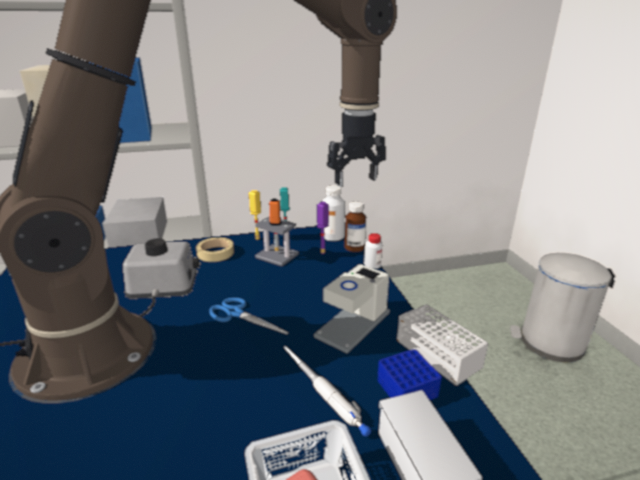

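View pics/side0.png

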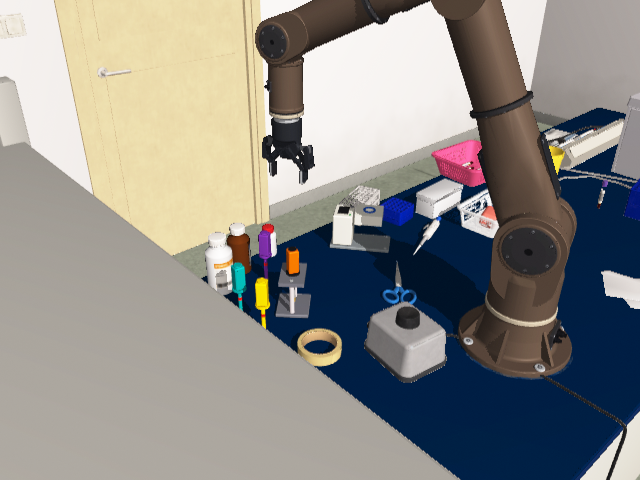

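The scene view shows orange (275,212) in the grey stand, and yellow (255,202), turquoise (285,198) and purple (323,214). The side view shows orange (292,262), yellow (262,293), turquoise (238,278) and purple (265,245). Only the orange one fits: it has an orange handle and stands in the stand. The blue ring is at (348,285) in scene and (369,210) in side.

```bash
cat > h.py <<'E'
import numpy as np,cv2
def ray(s,u,v):
    d=np.array([(u-s["cx"])/s["fx"],-(v-s["cy"])/s["fy"],-1]);P=np.array(s["pose"])
    d=P[:3,:3]@d; return P[:3,3],d/np.linalg.norm(d)
def plane(s,u,v,z):
    o,d=ray(s,u,v); return o+d*(z-o[2])/d[2]
def tri(rs):
    A=sum(np.eye(3)-np.outer(d,d) for o,d in rs);b=sum((np.eye(3)-np.outer(d,d))@o for o,d in rs)
    p=np.linalg.solve(A,b);return p,[np.linalg.norm((np.eye(3)-np.outer(d,d))@(p-o)) for o,d in rs]
def proj(s,p):
    P=np.array(s["pose"]);c=P[:3,:3].T@(np.asarray(p)-P[:3,3]);return s["cx"]+s["fx"]*c[0]/-c[2],s["cy"]-s["fy"]*c[1]/-c[2]
def blobs(s,h0,h1,smin=120,vmin=60,amin=15,roi=None):
    hsv=cv2.cvtColor(np.ascontiguousarray(s["frame"]),cv2.COLOR_RGB2HSV)
    m=cv2.inRange(hsv,(h0,smin,vmin),(h1,255,255))
    if roi: k=np.zeros_like(m);k[roi[1]:roi[3],roi[0]:roi[2]]=255;m&=k
    n,l,st,c=cv2.connectedComponentsWithStats(m)
    return m,sorted([(int(st[i,4]),c[i].round(1).tolist(),st[i,:4].tolist()) for i in range(1,n) if st[i,4]>=amin],reverse=True)
E
python3 - <<'E'
from h import *
S=dict(np.load("scene0.npz"));D=dict(np.load("side0.npz"))
rg=dict(scene=(220,170,400,320),side=(200,190,400,340))
for n,h in dict(orange=(5,14),yellow=(22,32),turq=(80,95),purple=(130,150)).items():
    a=blobs(S,*h,roi=rg["scene"])[1][:2];b=blobs(D,*h,roi=rg["side"])[1][:2]
    print(n,a,b); print(tri([ray(S,*a[0][1]),ray(D,*b[0][1])]))
for s,r in((S,(330,270,365,300)),(D,(355,200,385,220))):
    for z in blobs(s,100,125,80,40,8,r)[1][:3]: print("ring",z,plane(s,*z[1],113))
a=cv2.resize(cv2.imread("pics/scene0.png")[175:275,235:335],(500,500),interpolation=2)
b=cv2.resize(cv2.imread("pics/side0.png")[220:320,225:325],(500,500),interpolation=2)
cv2.imwrite("pics/crop0.png",cv2.resize(np.hstack([a,b]),(800,400)))
E
```

```text
orange [(218, [274.2, 212.1], [269, 201, 11, 23]), (178, [354.9, 218.4], [346, 213, 19, 14])] [(549, [240.0, 250.0], [227, 234, 24, 40]), (127, [289.9, 260.5], [286, 248, 13, 26])]
(array([548.14392824, 246.35140543, 134.48377444]), [np.float64(47.79529511683065), np.float64(47.79529511683066)])
yellow [(228, [254.3, 202.7], [249, 191, 11, 28]), (18, [256.6, 231.8], [255, 228, 4, 7])] [(431, [261.8, 294.3], [255, 277, 15, 37]), (42, [263.5, 322.0], [261, 317, 5, 12])]
(array([479.20662123, 301.45585054, 115.65655654]), [np.float64(0.16850953350031064), np.float64(0.16850953350048617)])
turq [(147, [284.0, 199.4], [281, 188, 8, 24])] [(403, [238.2, 278.5], [231, 263, 16, 34]), (35, [240.4, 304.9], [238, 301, 5, 10])]
(array([563.24672467, 281.83668446, 115.84738526]), [np.float64(0.435183007245836), np.float64(0.4351830072458179)])
purple [(233, [322.0, 215.8], [317, 203, 11, 30]), (40, [322.3, 242.4], [320, 237, 5, 11])] [(326, [264.3, 245.3], [258, 231, 14, 32]), (42, [265.6, 271.6], [264, 266, 4, 12])]
(array([604.94296539, 129.0145283 , 114.11523903]), [np.float64(0.7152950143018343), np.float64(0.7152950143017)])
ring (115, [335.6, 273.7], [330, 270, 19, 13]) [ 481.9867216  -145.60710221  113.        ]
ring (55, [348.5, 285.1], [341, 281, 16, 9]) [ 481.79742757 -195.8386259   113.        ]
ring (50, [382.8, 207.5], [380, 200, 5, 20]) [ 456.43233021 -225.09621206  113.        ]
ring (45, [368.8, 209.5], [363, 207, 13, 6]) [ 483.41221068 -192.29771121  113.        ]
```

View pics/crop0.png

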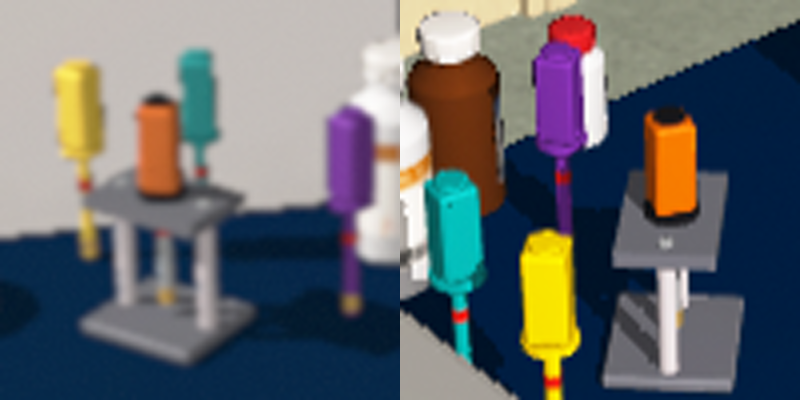

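```bash
python3 - <<'E'
from h import *
from plant import *
S=dict(np.load("scene0.npz"));D=dict(np.load("side0.npz"))
p,e=tri([ray(S,274.2,212.1),ray(D,292.3,261)]);print(p,e)
R=sensors.read_tool_rot()
R=np.array([[0,1,0],[1,0,0],[0,0,-1.]])
r.move_to([p[0],p[1],290],R)
s=snapshot("wrist");np.savez("w1.npz",**s);cv2.imwrite("pics/w1.png",s["frame"][:,:,::-1])
print(sensors.read_t(),sensors.read_ee_pos(),proj(s,p))
E
```

```text
[486.15835509 174.40247763 132.74595525] [np.float64(0.6825680736158881), np.float64(0.6825680736157468)]
1.1 [487.36729849 172.74343457 289.73280857] (np.float64(313.3408059872269), np.float64(223.90040276391662))
```

View pics/w1.png

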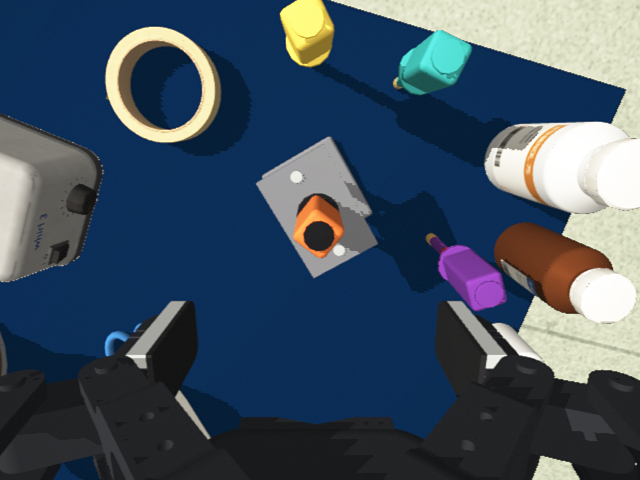

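The wrist view shows the orange handle with its black cap at (319,235), turned relative to the jaws. The other three stems are well clear of it. Next I'll get its yaw from an enlarged crop.

```bash
python3 - <<'E'
from h import *
s=dict(np.load("w1.npz"))
m,b=blobs(s,3,18,120,60,60,(270,170,370,280));print(b)
c=cv2.findContours(m,0,1)[0];h=cv2.convexHull(np.vstack(c))
a=cv2.approxPolyDP(h,2,True)[:,0];print(a.tolist())
# world, corners at top (165) and bottom (105) of handle
for q in a: print(q,plane(s,*q,163)[:2].round(1),plane(s,*q,105)[:2].round(1))
for z in (170,165,105): pass
hsv=cv2.cvtColor(s["frame"],cv2.COLOR_RGB2HSV)
k=((hsv[...,2]<60)&(hsv[...,1]<110)).astype(np.uint8);k[:210]=0;k[265:]=0;k[:,:295]=0;k[:,345:]=0
n,l,st,cc=cv2.connectedComponentsWithStats(k);print([(st[i].tolist(),cc[i]) for i in range(1,n) if st[i,4]>30])
cv2.imwrite("pics/w1c.png",cv2.resize(s["frame"][180:280,270:370,::-1],(600,600),interpolation=2))
E
```

```text
[(1487, [317.9, 222.4], [293, 195, 51, 63])]
[[314, 195], [324, 199], [338, 211], [343, 228], [340, 238], [323, 257], [316, 256], [293, 237], [297, 215]]
[314 195] [486.8 200.2] [486.6 190.6]
[324 199] [493.1 197.6] [494.3 187.5]
[338 211] [501.9 190. ] [505.2 178. ]
[343 228] [505.2 178.9] [509.3 164.4]
[340 238] [503.4 172.3] [507.1 156.2]
[323 257] [492.5 159.5] [493.6 140.4]
[316 256] [488.  160.2] [488.  141.3]
[293 237] [473.2 173.1] [469.9 157.2]
[297 215] [476.  187.5] [473.3 174.9]
[([304, 222, 30, 28, 652], array([318.54907975, 235.63650307]))]
```

View pics/w1c.png

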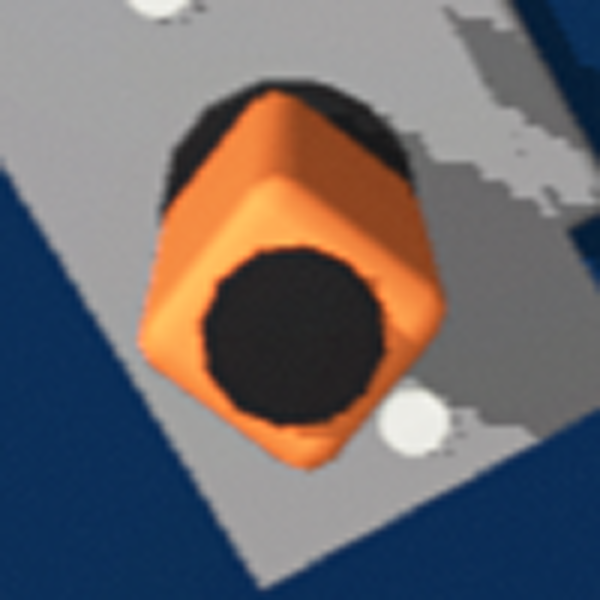

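```bash
cat >> h.py <<'E'
def tool(deg):
    a=np.radians(deg);return np.array([[np.cos(a),-np.sin(a),0],[np.sin(a),np.cos(a),0],[0,0,1]])@np.array([[0,1,0],[1,0,0],[0,0,-1.]])
E
python3 - <<'E'
from h import *
from plant import *
s=dict(np.load("w1.npz"));print("cap1",plane(s,318.5,235.6,165))
S=dict(np.load("scene0.npz"));
for a in(49.5,-40.5): print(a,solve_ik([487,174,138],tool(a)),solve_ik([483,-194,176],tool(a)),solve_ik([483,-194,300],tool(a)))
R=tool(-40.5)
r.move_to([487,174.5,240],R);r.pause(.3)
s=snapshot("wrist");np.savez("w2.npz",**s);cv2.imwrite("pics/w2.png",s["frame"][:,:,::-1])
u,v=map(int,proj(s,[487,174.5,165]));print(u,v)
m,b=blobs(s,3,18,120,60,100,(u-80,v-80,u+80,v+80));print(b)
hsv=cv2.cvtColor(s["frame"],cv2.COLOR_RGB2HSV)
k=((hsv[...,2]<60)&(hsv[...,1]<110)).astype(np.uint8)*255;w=np.zeros_like(k);w[v-40:v+40,u-40:u+40]=255
n,l,st,cc=cv2.connectedComponentsWithStats(k&w)
for i in range(1,n):
    if st[i,4]>100: print(st[i].tolist(),cc[i],plane(s,*cc[i],165))
h=cv2.convexHull(np.vstack(cv2.findContours(m,0,1)[0]))
for q in cv2.approxPolyDP(h,2,True)[:,0]: print(q,plane(s,*q,163)[:2].round(1))
print(sensors.read_t(),sensors.read_ee_pos())
E
```

```text
cap1 [489.58800373 174.472439   165.        ]
49.5 [-0.32039271  0.40315119 -0.16465569  1.9589587   0.0909728   0.78644555
  0.32753112] [ 0.23192678  0.34856062  0.06107211  1.92658386 -0.02734088  0.86723117
  1.17096311] [ 0.18680688  0.22426182  0.113819    1.76279132 -0.02760002  1.15608335
  1.17286047]
-40.5 [-0.47865759  0.39413946  0.04199424  1.97236519 -0.02302974  0.77553323
 -1.13029238] [ 0.06159291  0.35232209  0.28268131  1.94056335 -0.12674116  0.86559953
 -0.29670806] [ 0.03797829  0.22353576  0.29785271  1.77436969 -0.07120142  1.15416511
 -0.34916756]
314 264
[(2090, [317.9, 241.6], [293, 213, 50, 70])]
[300, 245, 37, 35, 994] [317.88832998 261.89134809] [489.17903085 174.48733686 165.        ]
[335 215] [511.5 187.4]
[341 235] [507.2 177.3]
[340 279] [491.4 159.1]
[297 281] [473.4 173. ]
[294 276] [474.1 176.2]
[293 236] [488.1 192.9]
[297 218] [495.9 198.7]
[306 214] [500.7 197.3]
2.1417 [487.16722207 174.47288863 240.27841889]
```

View pics/w2.png

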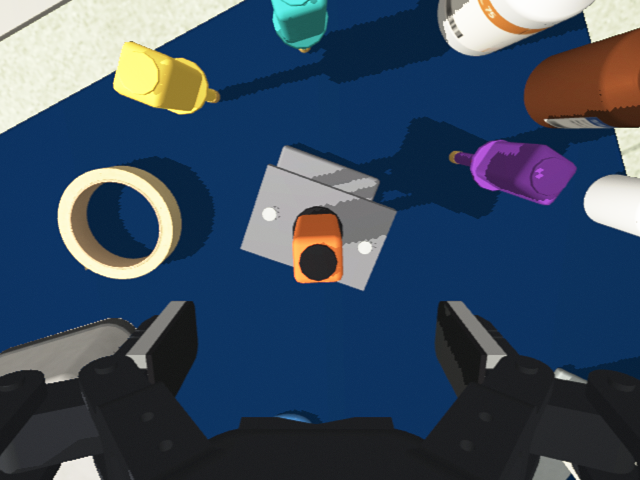

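The jaws now line up with the handle at (318,262) and the way down is clear, so I'll grasp and lift.

```bash
python3 - <<'E'
from h import *
from plant import *
R=tool(-39)
r.move_to([488.5,174.5,200],R)
print(r.move_linear([488.5,174.5,138],rate=60,stop_force=8),sensors.read_ee_pos())
r.clamp(20);r.pause(.3)
print("gap",sensors.read_finger_gap(),sensors.read_force(),sensors.read_ee_pos())
E
```

```text
False [488.7486242  174.59802116 138.33768613]
gap 25.63638364935382 [-1.56377555 -0.29579462  2.95366539] [488.60654488 174.54569565 138.15379722]
```

```bash
python3 - <<'E'
from h import *
from plant import *
r.move_linear([488.5,174.5,300],rate=80);r.pause(.2)
print("gap",sensors.read_finger_gap(),sensors.read_force())
R=tool(-39)
r.move_linear([483,-194,300],rate=150);r.pause(.5)
print(sensors.read_t(),sensors.read_ee_pos(),sensors.read_finger_gap())
im=[]
for n in("scene","side","wrist"):
    s=snapshot(n);np.savez(n+"3.npz",**s);u,v=map(int,proj(s,[483,-194,170]));print(n,u,v)
    w=60 if n!="wrist" else 130
    u=min(max(u,w),639-w);v=min(max(v,w),479-w);print(u-w,v-w)
    im.append(cv2.resize(s["frame"][v-w:v+w,u-w:u+w,::-1],(400,400),interpolation=2))
cv2.imwrite("pics/c3.png",cv2.resize(np.hstack(im),(800,267)) if 0 else np.hstack(im)[:, :800] )
cv2.imwrite("pics/c3.png",np.vstack([np.hstack(im[:2]),np.hstack([im[2],im[2]*0])])[:,:][:600*2][:800] if 0 else cv2.resize(np.hstack(im),(800,267)))
E
```

```text
gap 25.86156900238316 [-0.83246683 -0.24395332 -1.33689695]
9.9583 [ 483.00147145 -193.97901987  300.01054272] 25.864967496800798
scene 349 259
289 199
side 370 190
310 130
wrist 315 236
185 106
```

View pics/c3.png

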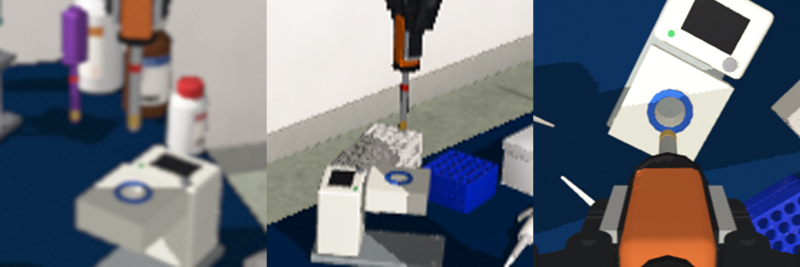

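The stem is held. In the crops, scene shows the ring at (348,285), side shows the ring at (370,210) with the gold tip at (371,189), and wrist shows the ring at (318,213) with the rod tip below it near (318,235). I'll measure the tip, band and ring.

```bash
cat > meas.py <<'E'
from h import *
def weighted(s,box,f):
    x0,y0,x1,y1=box;im=cv2.cvtColor(np.ascontiguousarray(s["frame"]),cv2.COLOR_RGB2HSV)[y0:y1,x0:x1].astype(int)
    m=f(im[...,0],im[...,1],im[...,2]).astype(np.uint8)
    n,l,st,c=cv2.connectedComponentsWithStats(m)
    if n<2:return None
    i=1+np.argmax(st[1:,4]);mm=(l==i);c2=cv2.convexHull(np.vstack(cv2.findContours(mm.astype(np.uint8),0,1)[0]))
    return c[i]+[x0,y0],int(st[i,4]),(st[i,:4]+[x0,y0,0,0]).tolist()
blue=lambda h,s,v:(h>98)&(h<128)&(s>90)&(v>70)
red=lambda h,s,v:((h<6)|(h>172))&(s>110)&(v>70)
gold=lambda h,s,v:(h>10)&(h<28)&(s>70)&(v>60)
def ringbox(s,p=(483,-194,113),w=14):
    u,v=proj(s,p);return int(u-w),int(v-w),int(u+w),int(v+w)
def measure(S,D,tipz,xy=(483,-194)):
    out={}
    for name,z,f,w in(("ring",113,blue,13),("tip",tipz+5,gold,12),("band",tipz+60,red,12)):
        q=[weighted(s,ringbox(s,(*xy,z),w),f) for s in(S,D)];print(name,q)
        if None in q: continue
        out[name]=tri([ray(s,*a[0]) for s,a in zip((S,D),q)]);print("  ",out[name][0].round(1),np.round(out[name][1],2),[plane(s,*a[0],z)[:2].round(1) for s,a in zip((S,D),q)])
    return out
E
python3 - <<'E'
from meas import *
S,D,W=[dict(np.load(n+"3.npz")) for n in("scene","side","wrist")]
measure(S,D,177)
q=weighted(W,(260,150,380,270),blue);print(q,plane(W,*q[0],113))
m=blobs(W,98,128,90,70,30,(260,150,380,270))[0]
c=max(cv2.findContours(m,0,1)[0],key=cv2.contourArea);e=cv2.fitEllipse(cv2.convexHull(c));print(e,plane(W,*e[0],113))
E
```

```text
ring [(array([348.18181818, 285.52272727]), 44, [341, 281, 16, 9]), (array([369.225, 209.475]), 40, [363, 207, 13, 6])]
   [ 482.6 -194.4  111.7] [0.8 0.8] [array([ 480.4, -196.8]), array([ 482.5, -193.1])]
tip [(array([352.01886792, 250.94339623]), 53, [346, 247, 15, 9]), (array([370.76470588, 186.05882353]), 17, [369, 184, 4, 5])]
   [ 485.2 -195.7  186.5] [3.16 3.16] [array([ 494.4, -185.2]), array([ 485.2, -199.9])]
band [(array([348.89473684, 229.42105263]), 19, [347, 228, 5, 4]), (array([371.63636364, 168.90909091]), 11, [370, 168, 4, 3])]
   [ 481.1 -193.   235.8] [1.02 1.02] [array([ 478.1, -196.5]), array([ 481.3, -192.1])]
(array([271.70786517, 167.61797753]), 979, [260, 150, 33, 44]) [ 481.77373942 -143.03086696  113.        ]
((317.8529052734375, 214.300537109375), (43.12592697143555, 43.981224060058594), 78.57899475097656) [ 486.21813718 -193.3098819   113.        ]
```

```bash
python3 - <<'E'
from meas import *
from plant import *
r.move_linear([484,-194.5,253],rate=60);r.pause(.4)
print(sensors.read_t(),sensors.read_ee_pos())
im=[]
for n in("scene","side","wrist"):
    s=snapshot(n);np.savez(n+"4.npz",**s);u,v=map(int,proj(s,[484,-194,130]))
    w=45 if n!="wrist" else 60
    print(n,u-w,v-w);im.append(cv2.resize(s["frame"][v-w:v+w,u-w:u+w,::-1],(400,400),interpolation=2))
cv2.imwrite("pics/c4.png",cv2.resize(np.hstack(im),(798,266),interpolation=cv2.INTER_AREA))
S,D,W=[dict(np.load(n+"4.npz")) for n in("scene","side","wrist")]
measure(S,D,130,(484,-194.5))
m=blobs(W,98,128,90,70,30,(285,170,350,260))[0]
c=max(cv2.findContours(m,0,1)[0],key=cv2.contourArea);e=cv2.fitEllipse(cv2.convexHull(c));print(e,plane(W,*e[0],113))
E
```

```text
11.4417 [ 484.04680562 -194.49524276  253.1476113 ]
scene 304 232
side 324 158
wrist 254 178
ring [(array([348.70454545, 285.61363636]), 44, [341, 281, 16, 9]), (array([369.225, 209.475]), 40, [363, 207, 13, 6])]
   [ 483.2 -195.2  111.5] [0.53 0.53] [array([ 481.1, -197.6]), array([ 482.5, -193.1])]
tip [(array([348.57894737, 273.89473684]), 19, [347, 272, 4, 5]), (array([369.47058824, 201.11764706]), 17, [368, 199, 4, 5])]
   [ 483.  -193.8  138.2] [0.67 0.67] [array([ 485., -190.]), array([ 486.9, -200.3])]
band [(array([349.63636364, 251.40909091]), 22, [347, 250, 7, 4]), (array([370.36363636, 184.90909091]), 11, [369, 184, 4, 3])]
   [ 483.3 -193.9  188.1] [0.21 0.21] [array([ 481., -197.]), array([ 481.7, -190.5])]
((316.5028991699219, 229.16372680664062), (50.075618743896484, 51.7601318359375), 80.6170425415039) [ 486.21282482 -193.21403136  113.        ]
```

View pics/c4.png

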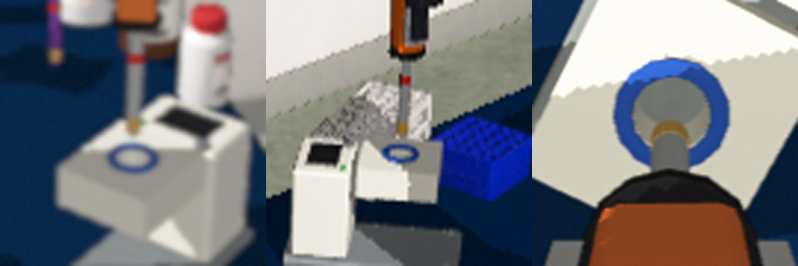

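```bash
python3 - <<'E'
from meas import *
W=dict(np.load("wrist4.npz"))
q=weighted(W,(300,222,332,250),lambda h,s,v:(h>8)&(h<28)&(s>80)&(v>50));print(q)
m=blobs(W,98,128,90,70,30,(285,170,350,260))[0]
e=cv2.fitEllipse(cv2.convexHull(max(cv2.findContours(m,0,1)[0],key=cv2.contourArea)))
x,y,w,h=q[2];tz=253-138+15
t=plane(W,x+w/2-.5,y-.5,tz)[:2]-5*np.array([.629,.777]);g=plane(W,*e[0],113)[:2]
d=g-t;print(t,g,d,"jaw",d@[.777,-.629],"toolx",d@[.629,.777])
# rod axis from fixed cams: midpoint of grey rod cols on a few rows
for n in("scene","side"):
    s=dict(np.load(n+"4.npz"));rg=proj(s,(483.2,-195.2,111.5))
    a=np.array(proj(s,(483.2,-195.2,130)));print(n,"ring",rg,"axis should pass at tip",a,"band",proj(s,(483.2,-195.2,188)))
E
```

```text
(array([315.88659794, 236.34020619]), 97, [308, 232, 17, 12])
[ 484.52977143 -194.72356495] [ 486.21282482 -193.21403136] [1.68305338 1.50953359] jaw 0.3582358518582431 toolx 2.2315481736357166
scene ring (np.float64(348.89944794530186), np.float64(285.39877476843014)) axis should pass at tip [349.16615777 277.48592898] band (np.float64(350.0362227439203), np.float64(251.67251908890216))
side ring (np.float64(369.3408213402214), np.float64(209.600495407111)) axis should pass at tip [369.65730363 203.71804117] band (np.float64(370.67262203773), np.float64(184.84632449429796))
```

```bash
cat > step.py <<'E'
from meas import *
from plant import *
def look(tag,tipz,xy,box=(285,180,350,275)):
    S,D,W=[snapshot(n) for n in("scene","side","wrist")]
    for n,s in zip(("scene","side","wrist"),(S,D,W)):np.savez(n+tag+".npz",**s)
    o=measure(S,D,tipz,xy)
    q=weighted(W,(300,222,332,265),lambda h,s,v:(h>8)&(h<28)&(s>80)&(v>50));print(q)
    m=blobs(W,98,128,90,70,30,box)[0]
    e=cv2.fitEllipse(cv2.convexHull(max(cv2.findContours(m,0,1)[0],key=cv2.contourArea)));print(e)
    x,y,w,h=q[2]
    t=plane(W,x+w/2-.5,y-.5,tipz)[:2]-5*np.array([.629,.777]);g=plane(W,*e[0],113)[:2]
    d=g-t;print("wrist",t,g,"d",d,"jaw",d@[.777,-.629],"toolx",d@[.629,.777])
    im=[]
    for s,w,z in((S,30,125),(D,30,125),(W,45,113)):
        u,v=map(int,proj(s,[*xy,z]));print(u-w,v-w);im.append(cv2.resize(s["frame"][v-w:v+w,u-w:u+w,::-1],(266,266),interpolation=2))
    cv2.imwrite(f"pics/c{tag}.png",np.hstack(im))
    print(sensors.read_t(),sensors.read_ee_pos())
E
python3 - <<'E'
from step import *
r.move_linear([484.9,-194.4,239],rate=40);r.pause(.4)
look("5",116,(484.9,-194.4))
E
```

```text
ring [(array([348.78378378, 286.43243243]), 37, [341, 282, 16, 8]), (array([369.14285714, 209.8       ]), 35, [363, 207, 13, 6])]
   [ 483.4 -195.6  110. ] [0.82 0.82] [array([ 479.7, -200.2]), array([ 481.7, -191.2])]
tip [(array([348.57894737, 279.89473684]), 19, [347, 278, 4, 5]), (array([369.4, 205.4]), 15, [368, 204, 4, 4])]
   [ 482.9 -194.5  124.6] [0.58 0.58] [array([ 485.4, -190.1]), array([ 487. , -201.5])]
band [(array([349.70588235, 257.82352941]), 17, [347, 256, 6, 4]), (array([370.36363636, 188.90909091]), 11, [369, 188, 4, 3])]
   [ 483.2 -195.4  175.1] [0.57 0.57] [array([ 481.5, -197.3]), array([ 483.1, -194.5])]
(array([315.7 , 236.35]), 100, [307, 232, 18, 12])
((315.5030517578125, 235.42588806152344), (52.70682144165039, 54.6052131652832), 84.24018096923828)
wrist [ 485.19511606 -194.43572228] [ 486.22203336 -193.1630207 ] d [1.0269173  1.27270159] jaw -0.002614553839213494 toolx 1.6348201176814299
319 249
338 175
270 193
12.6417 [ 484.89645725 -194.421015    239.04662078]
```

View pics/c5.png

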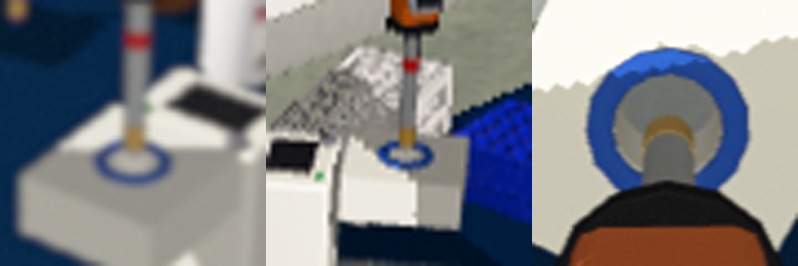

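The rod sits over the ring. The wrist view leaves a residual of +1.6 mm along tool x, the side view about +0.9 and the triangulation about 0. I'll correct by +1 mm and lower slowly, with a check partway down.

```bash
python3 - <<'E'
from step import *
r.move_linear([485.5,-193.6,239],rate=20)
print(r.move_linear([485.5,-193.6,215],rate=25,stop_force=3))
r.pause(.3);f0=sensors.read_force();print(f0,sensors.read_t(),sensors.read_ee_pos())
print(r.move_linear([485.5,-193.6,176.2],rate=25,stop_force=3));r.pause(.4);print(sensors.read_force())
try: look("6",53,(485.5,-193.6))
except Exception as e: print("E",e)
im=[]
for n,w,z in(("scene",30,125),("side",30,125),("wrist",60,113)):
    s=dict(np.load(n+"6.npz"));u,v=map(int,proj(s,[485.5,-193.6,z]));print(u-w,v-w)
    im.append(cv2.resize(s["frame"][v-w:v+w,u-w:u+w,::-1],(266,266),interpolation=2))
cv2.imwrite("pics/c6.png",np.hstack(im));print(sensors.read_t(),sensors.read_ee_pos(),sensors.read_finger_gap())
E
```

```text
False
[-0.17568606 -0.24240533 -0.88742369] 14.3 [ 485.53320396 -193.59549019  215.08203866]
False
[ 0.4391077  -0.23057547 -1.75895584]
ring [(array([348.75609756, 286.29268293]), 41, [341, 282, 16, 8]), (array([369.19444444, 209.72222222]), 36, [363, 207, 13, 6])]
   [ 483.3 -195.6  110.3] [0.77 0.77] [array([ 479.9, -199.8]), array([ 481.8, -191.7])]
tip [None, (array([368. , 226.5]), 6, [367, 226, 3, 2])]
band [(array([348.81818182, 285.18181818]), 11, [347, 284, 4, 4]), (array([368.5, 209.5]), 8, [367, 209, 4, 2])]
   [ 484.5 -193.7  111.4] [0.74 0.74] [array([ 482.2, -196.4]), array([ 484.1, -191.8])]
None
((316.8908386230469, 263.5812072753906), (53.356754302978516, 65.7647705078125), 98.1792221069336)
E 'NoneType' object is not subscriptable
319 248
338 175
255 212
16.55 [ 485.45246486 -193.59998611  176.18597179] 26.037071465633883
```

View pics/c6.png

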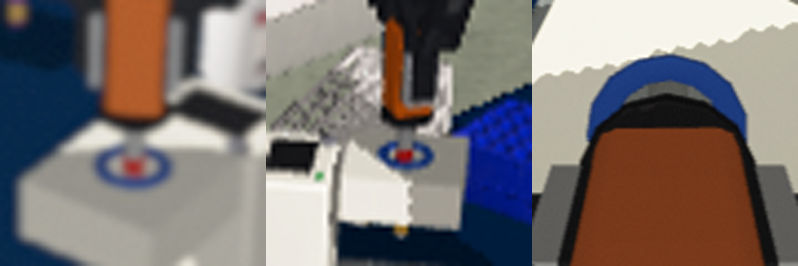

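```bash
python3 - <<'E'
from meas import *
def wc(s,p,w,f,t,hh=None):
    u,v=proj(s,p);u,v=int(round(u)),int(round(v));a=np.asarray(s["frame"]).astype(float)[v-w:v+w+1,u-w:u+w+1]
    g=f(a);g=np.clip(g-t,0,None);n,l=cv2.connectedComponents((g>0).astype(np.uint8))
    k=max(range(1,n),key=lambda i:g[l==i].sum());g=np.where(l==k,g,0);Y,X=np.mgrid[:g.shape[0],:g.shape[1]]
    return np.array([(g*X).sum()/g.sum()+u-w,(g*Y).sum()/g.sum()+v-w])
redf=lambda a:(a[...,0]-a[...,1:].max(2))/(a.max(2)+20)
bluf=lambda a:(a[...,2]-a[...,0])/(a.max(2)+20)
for tag,xy,tz in(("3",(482,-194),177),("4",(483,-194.5),130),("5",(484,-194.4),116),("6",(484,-194.6),53)):
    S,D=[dict(np.load(n+tag+".npz")) for n in("scene","side")]
    for t in(.15,.3):
        R=[wc(s,(483,-194.7,111.7),12,bluf,t) for s in(S,D)];B=[wc(s,(*xy,tz+59),7,redf,t) for s in(S,D)]
        p,e=tri([ray(s,*q) for s,q in zip((S,D),R)]);b,e2=tri([ray(s,*q) for s,q in zip((S,D),B)])
        print(tag,t,np.round(R,2).tolist(),np.round(B,2).tolist(),"ring",p.round(1),"band",b.round(1),"need",(p-b).round(1),np.round([e[0],e2[0]],2))
E
```

```text
3 0.15 [[348.4, 285.38], [368.88, 209.42]] [[348.14, 229.26], [371.6, 168.99]] ring [ 483.4 -194.1  111.7] band [ 480.4 -191.8  236. ] need [   3.    -2.3 -124.3] [0.92 1.24]
3 0.3 [[348.31, 285.62], [368.79, 209.4]] [[348.69, 229.34], [371.63, 168.94]] ring [ 483.4 -194.1  111.4] band [ 480.9 -192.7  235.9] need [   2.6   -1.5 -124.4] [1.26 1.04]
4 0.15 [[348.56, 285.64], [368.91, 209.41]] [[350.75, 250.31], [370.5, 184.73]] ring [ 483.5 -194.6  111.4] band [ 484.3 -194.6  189.4] need [ -0.7   0.  -78. ] [0.99 1.19]
4 0.3 [[348.62, 286.14], [368.83, 209.4]] [[350.16, 251.24], [370.56, 184.67]] ring [ 483.7 -195.1  110.8] band [ 483.5 -194.9  188.6] need [  0.2  -0.1 -77.8] [1.43 0.12]
5 0.15 [[348.64, 286.47], [368.82, 209.73]] [[349.48, 257.75], [370.28, 189.23]] ring [ 483.7 -195.   109.9] band [ 483.1 -194.5  174.7] need [  0.7  -0.5 -64.8] [1.3  0.36]
5 0.3 [[338.09, 273.65], [368.74, 209.72]] [[349.48, 257.8], [370.1, 189.26]] ring [ 472.5 -168.8  126.8] band [ 483.4 -194.3  174.5] need [-10.9  25.4 -47.7] [1.53 0.51]
6 0.15 [[348.52, 286.31], [369.06, 209.71]] [[348.71, 285.18], [368.74, 209.58]] ring [ 483.2 -195.1  110.3] band [ 484.  -193.8  111.5] need [-0.8 -1.3 -1.2] [1.07 0.51]
6 0.3 [[348.62, 286.61], [368.97, 209.73]] [[348.62, 285.18], [368.84, 209.52]] ring [ 483.5 -195.4  109.8] band [ 483.7 -194.   111.7] need [-0.3 -1.4 -1.8] [1.29 0.54]
```

```bash
python3 - <<'E'
from step import *
r.move_linear([485.25,-194.1,176.2],rate=5);r.pause(4)
print(sensors.read_t(),sensors.read_ee_pos(),sensors.read_finger_gap(),sensors.read_force(),np.abs(sensors.read_joint_vel()).max())
S,D=snapshot("scene"),snapshot("side");measure(S,D,53,(484,-194.6))
workorder.sign_off()
E
```

```text
20.8083 [ 485.23685405 -194.09557681  176.18165841] 25.7067459905508 [ 0.03260738 -1.00039408 -0.64556091] 0.0016347891569506055
ring [(array([348.75609756, 286.29268293]), 41, [341, 282, 16, 8]), (array([369.19444444, 209.72222222]), 36, [363, 207, 13, 6])]
   [ 483.3 -195.6  110.3] [0.77 0.77] [array([ 479.9, -199.8]), array([ 481.8, -191.7])]
tip [None, (array([368. , 226.5]), 6, [367, 226, 3, 2])]
band [(array([348.5, 285.8]), 10, [347, 285, 4, 3]), (array([369. , 209.5]), 6, [368, 209, 3, 2])]
   [ 483.3 -194.7  111.1] [0.98 0.98] [array([ 480.4, -198. ]), array([ 482.9, -192.6])]
the job is handed in; nothing more can be done
```

I gripped the orange stem at 20 N, lifted it out of the stand and lowered it through the blue-ringed hole. I held it there for about 4 s and handed the job in at about 21 s, still holding it. The sign-off reports no verdict.

**Last checks**
- **Grip:** the finger gap was 25.7 mm on the 26 mm handle.
- **Stillness:** joint speeds were below 0.002 rad/s.
- **Contact:** the descent never tripped the 3 N stop. The tool force afterwards was about 1 N, which is within the drift and stem weight. That stop is coarser than the 0.3 N contact limit, so these readings alone don't rule out a lighter touch.
- **Band position:** the final scene and side pictures put the band about 1 mm sideways from the ring centre and within about 1 mm in height.

**What disagreed or failed**
- The wrist camera and the two fixed cameras disagreed by about 2–3 mm along one horizontal direction. I took a compromise between them, so true centring is probably within 1–2 mm, against the 4 mm limit.
- In the last pictures the rod partly hid the ring, which biases its measured centre. I relied more on the earlier views where it was clear.
- The rod tip below the head showed only as a few pixels in the side view and was not found in the scene view. I therefore did not measure at the end how upright the stem was. Before insertion the tip and band agreed to about 0.3 mm, then to about 1 mm.

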